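# Close the slide-top sample case

### The arm

A 6-joint arm with a two-finger parallel gripper is mounted at the origin on the work surface. World frame = base frame: x ahead of the robot, y to its left, z up, the work surface at z = 0. Lengths are in mm, angles in degrees, forces in N, time in s.
With the tool pointing down it reaches from about 350 to 850 mm from the base axis. Payload 8.1 kg.
Tool frame: the origin (TCP) lies midway between the tips of the shut fingers; the grasp point (between the pads) lies 19 mm behind it; z points along the fingers, y is the line along which they close (so a half turn about z gives the same grasp; the last joint's range is limited). The gripper opens to 85 mm and grips with 20 to 120 N. Pads are 22 mm wide; open, the fingers measure 114 mm over their backs; the gripper's body (76 mm by 85 mm) begins 54 mm behind the grasp point. The pads swing forward as they close: fully open they stand 13 mm farther back than shut.
Start: joints at [-75.653, 7.471, 85.268, -0, 87.261, -4.893], TCP at [197.735, -566.486, 231.292] pointing down, gripper open.
Joint ranges: [-169.43, 169.43], [-51.17, 129.36], [1.28, 143.12], [-76.62, 256.62], [0, 156.53], [-152.29, 152.29]. Speed limits (degrees/s): [136.94, 136.94, 159.86, 180, 180, 180].

### API

Orientations are given as [roll, pitch, yaw] about the fixed x, y, z axes, in that order (R = Rz(yaw) Ry(pitch) Rx(roll)).
In Python, from bench import sense, snapshot, order, finder gives the robot as it stands.
- The arm moves only by the tool send_rows, never from a script. Its argument "steps" is a list of rows, each a list of 2 entries, a list of its own where there are three numbers: the shift along the world's x, y, z in units of 30 mm (1.0 is 30 mm), then the turn, a rotation vector about the world's x, y, z in rad. In form: [[[dx, dy, dz], [wx, wy, wz]], ...]. A call has 1 to 10 rows; each row is the pose to reach, as a shift and turn from the pose commanded when the call began; what a row does not reach only later rows make up. A row lasts 1/8 s, in which the tool goes at most 62.5 mm and 10.7 degrees, less where a joint would pass 70% of its speed; a pose out of reach is approached as far as the arm can. A call with a gripper value outside its range is refused whole. "fingers" is the closure, from 0 (fully open) to 1 (shut), set as the call begins (left out, the last holds). The fingers move at their own pace and stop on an object; "squeeze" is the grip in N (left out, the last holds). Time passes only in rows, so rows that repeat a pose let the fingers close. It gives the time, the measured TCP pose, the force, the opening and the grip force at its end, in the units of the state.
- sense(): the state, without advancing time (a new reading comes with each control period).
- snapshot(name): name is "scene" or "top"; returns a dict with "img" (420x560x3 uint8, red, green, blue), "K" (3x3 intrinsics, pixels), "k1" (the pictures are not rectified: a ray, as slopes to the right and down, at radius r is drawn at 1 + k1 r^2 times it, then the intrinsics apply), "pose" (4x4, takes a point from camera to world coordinates). Camera axes: x right, y up, looking along -z (the intrinsics and any distortion apply to the point x, -y, -z); pixel columns grow to the right and rows downward; lengths in mm; the calibration is good to about 2 mm. A picture is of the moment at which its call begins. There is no depth.
- order.hand_in(): hands the job in; it is judged then, once.
Trained networks look in the newest picture that a camera, given by its name, has taken for a name from the list of things; names that differ only in an ending like _2 or _b are one class to them, and where a whole thing is asked for, a point or a joint stands for the part that bears it (a point fixed in the world has none). Each returns a list of dicts, best first, with "confidence" (0 to 1); they miss things now and then, are a little off and sometimes report something else, mostly with a low value. They report only what shows in the picture. A call takes as long as a camera call. They do not tell look-alikes from the thing itself.
- finder.find_in(label, camera): "box" ([left, top, width, height] as shares, 0 to 1, of the picture: columns of its width, rows of its height, round what is visible of it).
- finder.trace(label, camera): "mask" (420x560 bool, what is visible of it) and "box" ([left, top, width, height] as shares, 0 to 1, of the picture: columns of its width, rows of its height, round what is visible of it).
- finder.pinpoint(label, camera): "at" ([column, row] as shares, 0 to 1, of the picture: columns of its width, rows of its height: a listed point, or the origin of a listed thing).
The state is a dict: "time": time; "joint_pos": joint angles; "qd": joint speeds; "joint_efforts": joint torques, N m; "tool_pos": TCP position; "tcp_rot": TCP orientation; "ft_force": force on the tool from outside, world axes, zero at the start; "wrist_torque": the same for the moment, N m; "finger_gap": finger opening in mm; "grip_force": force on a finger pad.
Only numpy, scipy, OpenCV 4.12 (cv2) and the standard library are available. Lean on these libraries where they do the work, as an engineer would, in place of code of your own. Each camera call takes 0.05 s, during which the arm holds its last target. There are 200 camera calls.

### The job

Put the lid on the slide-top case. Lift it off its drying stand and lay it flat on the narrow tongue in front of the case, in line with the channel, rounded nose towards the mouth and rib outwards, and let go of it; then take it again by its rib and slide it along the channel, over the springy ridge at the far end, until it is fully home. Leave the other things on the bench where they are.

Things in the scene. Friction and masses are not known exactly. Their poses are not given: they have to be found in the camera images.
- case: Grey slide-top case, fixed to the bench: an open-topped box 150 mm long (x), 76 mm wide (y), 58 mm high, white paddles stored inside. Origin: centre of the box's underside, on the bench. +x is the way the lid slides in, z is up. All x given for the case are from here.
- mouth (a point): Mouth of the channel, at the middle of its bed: case x = -75 mm, 45 mm above the bench. The channel is 64 mm wide; from each side a lip (underside 54.5, top 57.5 mm above the bench, raised to 60 mm at the mouth) overhangs it by 7 mm (50 mm clear between the lips). Two flared guide plates up to 54 mm high stand before the mouth and widen it to about 80 mm at case x = -97 mm. Axes as the case's.
- tongue_end (a point): Outer end of the landing tongue, on its top: case x = -225 mm, 45 mm above the bench. The tongue is a flat strip 36 mm wide, level with the channel bed, running from here to the mouth; free air on both sides beyond the guide plates. Axes as the case's.
- lid_home (a point): Where point lid_mid is when the lid is fully home, its nose against the closed end of the channel: case x = -1 mm, y = 0, 49 mm above the bench. Axes as the case's.
- ridge (a joint): Springy ridge, a round-topped steel bar 28 mm long across the channel bed at case x = +52.5 mm. Value: how far it is pressed down, in m; 0 = fully up, 4 mm above the bed. The lid's nose rides onto it in the last 27 mm of travel (some 5 to 12 N of push), keeps it pressed, and when the lid is home it springs up into the groove under the lid.
- lid_mid (a point): Centre of the loose white lid, half-way up its plate: plate 140 mm long (x), 60 mm wide (y), 8 mm thick, 0.1 kg with its rib. x points to its rounded nose (at +70 mm), z up when it lies right way up. A groove crosses its underside 44 to 63 mm ahead of the centre. It lies flat on the stand at the start, its underside 40 mm above the bench, and can be lifted by its two long edges.
- lid_rib: The upright rib on top of the lid, at its rear end: 12 mm thick (x), 40 mm wide (y), 18 mm high; part of the lid. Origin: the rib's centre, 62 mm behind the lid's centre and 13 mm above it (so 9 mm above the plate's top, which lies 4.5 mm below the tops of the case's lips when the lid is in the channel). Same axes as the lid.
- stand: Aluminium drying stand, fixed to the bench: a bar 36 mm wide and 40 mm high on which the lid lies, with an upright backstop 66 mm high, 4 to 10 mm behind the lid's rear edge, which leaves no room for a finger behind the rib. Origin: on the bench under the middle of the lid's place; x points along the bar, away from the backstop.
- tube: The tall green-capped clear sample tube, 34 mm across, 115 mm high, standing. Loose; to be left alone. Origin: centre of its underside.
- vial: The small white-capped glass vial, 26 mm across, 70 mm high, standing. Loose; to be left alone. Origin: centre of its underside.
- cylinder: The glass measuring cylinder, 170 mm high, foot 66 mm across, standing. Loose; to be left alone. Origin: centre of its underside.
- pot: The squat white pot, 54 mm across, 34 mm high. Loose; to be left alone. Origin: centre of its underside.
- pipette: The white pipette, 150 mm long, lying. Loose; to be left alone. Origin: the middle of its length, on its axis.
- strip_box: The flat cardboard box of test strips, 90 x 55 x 25 mm. Loose; to be left alone. Origin: centre of its underside.
Not all that is in view belongs to the job. Of the things that look like the part that bears lid_mid, the middle-sized one is meant.

How it is judged:
By the outcome, as a careful person would: the job done as asked, in the order asked, and still so for the second after the job is handed in, with the robot touching nothing.
It also fails if it takes over 45 s, if anything falls off the work surface, if the arm or the gripper's body presses on something with over 40 N, if the wrist force passes 120 N, or if a joint passes its speed limit or range.

## Working session

There is one attempt and no reset: what is moved stays moved. The work goes in short steps, Python scripts to look and compute and a tool call to move; the robot and the scene stay as the last step left them, time stands still between calls to the robot, and variables do not carry over. Pictures are saved under pics/ and viewed, at most 10 in all, crops included, and the job is handed in when it is done.

Besides the shell and the picture viewer there is one more tool, called as name([rows], argument=value, ...), one row to a line, values as JSON. send_rows: Moves the arm, as the interface text tells. Its arguments: {"type":"object","properties":{"steps":{"type":"array"},"fingers":{"type":"number"},"squeeze":{"type":"number"}},"required":["steps"]}

```bash
mkdir -p pics; ls; cat > h.py <<'E'
import numpy as np, cv2
from bench import sense, snapshot, order, finder
def ray(s,px):
    K=s["K"]; d=np.array([[[(px[0]-K[0,2])/K[0,0],(px[1]-K[1,2])/K[1,1]]]])
    x,y=cv2.undistortPoints(np.array([[px]],float),np.array(K,float),np.array([s["k1"],0,0,0,0.]))[0,0]
    P=np.array(s["pose"]); return P[:3,3],P[:3,:3]@np.array([x,-y,-1.])
def atz(s,px,z):
    o,d=ray(s,px); return o+d*(z-o[2])/d[2]
def proj(s,p):
    P=np.array(s["pose"]); c=P[:3,:3].T@(np.array(p,float)-P[:3,3]); x,y=c[0]/-c[2],-c[1]/-c[2]
    f=1+s["k1"]*(x*x+y*y); K=s["K"]; return np.array([K[0,0]*x*f+K[0,2],K[1,1]*y*f+K[1,2]])
def save(s,n,sc=1,crop=None):
    im=s["img"][:,:,::-1]
    if crop: l,t,r,b=crop; im=im[t:b,l:r]
    cv2.imwrite("pics/"+n,cv2.resize(im,None,fx=sc,fy=sc,interpolation=cv2.INTER_CUBIC))
E
python3 - <<'E'
from h import *
S={}
for c in("scene","top"):
    S[c]=snapshot(c); save(S[c],c+".png",1.4); print(c,np.round(S[c]["pose"],2).tolist(),S[c]["K"][0][0],S[c]["k1"])
Z=dict(case=0,mouth=45,tongue_end=45,lid_home=49,lid_mid=44,lid_rib=57,stand=0,tube=0,vial=0,cylinder=0,pot=0,pipette=6,strip_box=0,ridge=49)
for n,z in Z.items():
  for c in S:
    for d in finder.pinpoint(n,c)[:4]:
        p=np.array(d["at"])*[560,420]; print(n,c,round(d["confidence"],2),p.round(),atz(S[c],p,z).round(1))
print(sense())
E
```

```text
pics
scene [[0.29, -0.56, 0.78, 1440.61], [0.96, 0.18, -0.23, -356.36], [-0.01, 0.81, 0.58, 698.12], [0.0, 0.0, 0.0, 1.0]] 496.21299600887784 -0.10707174662740457
top [[-0.01, 1.0, -0.06, 523.04], [-1.0, -0.01, -0.01, -104.72], [-0.01, 0.06, 1.0, 1169.59], [0.0, 0.0, 0.0, 1.0]] 464.85559076448004 -0.0815177175867655
case scene 0.9 [419. 201.] [593.6 243.5   0. ]
case top 0.77 [149. 205.] [597.2 238.3   0. ]
case top 0.3 [243. 134.] [777.1  -2.6   0. ]
case top 0.18 [170. 196.] [619.4 183.4   0. ]
mouth scene 0.78 [396. 197.] [617.  161.8  45. ]
mouth top 0.58 [176. 194.] [621.6 156.8  45. ]
mouth top 0.25 [359. 260.] [ 456.  -285.7   45. ]
tongue_end scene 0.93 [345. 214.] [641.4  22.9  45. ]
tongue_end top 0.91 [234. 182.] [648.9  16.1  45. ]
lid_home scene 0.95 [421. 188.] [604.6 233.3  49. ]
lid_home top 0.86 [144. 202.] [600.8 234.   49. ]
lid_home top 0.67 [174. 197.] [614.5 161.9  49. ]
lid_mid scene 0.73 [263. 198.] [ 527.4 -133.9   44. ]
lid_mid scene 0.69 [195. 193.] [ 460.1 -281.3   44. ]
lid_mid scene 0.61 [ 97. 242.] [ 576.9 -507.2   44. ]
lid_mid top 0.96 [358. 262.] [ 4
[... 932 characters left out ...]
cylinder top 0.71 [233. 184.] [648.6  22.3   0. ]
pot scene 0.8 [357. 166.] [394.  163.5   0. ]
pot scene 0.69 [167. 184.] [ 327.3 -337.9    0. ]
pot top 0.79 [179. 289.] [385.6 160.1   0. ]
pipette scene 0.79 [231. 281.] [ 731.8 -255.3    6. ]
pipette top 0.65 [147. 207.] [592.8 240.4   6. ]
pipette top 0.53 [346. 146.] [ 741.2 -264.6    6. ]
strip_box scene 0.81 [356. 276.] [786.9  -9.6   0. ]
strip_box top 0.79 [244. 131.] [784.4  -7.2   0. ]
strip_box top 0.59 [174. 198.] [614.9 173.3   0. ]Traceback (most recent call last):
  File "<stdin>", line 8, in <module>
ValueError: it knows: case, cylinder, lid_home, lid_mid, lid_rib, mouth, pipette, pot, stand, strip_box, tongue_end, tube, vial
```

View pics/top.png

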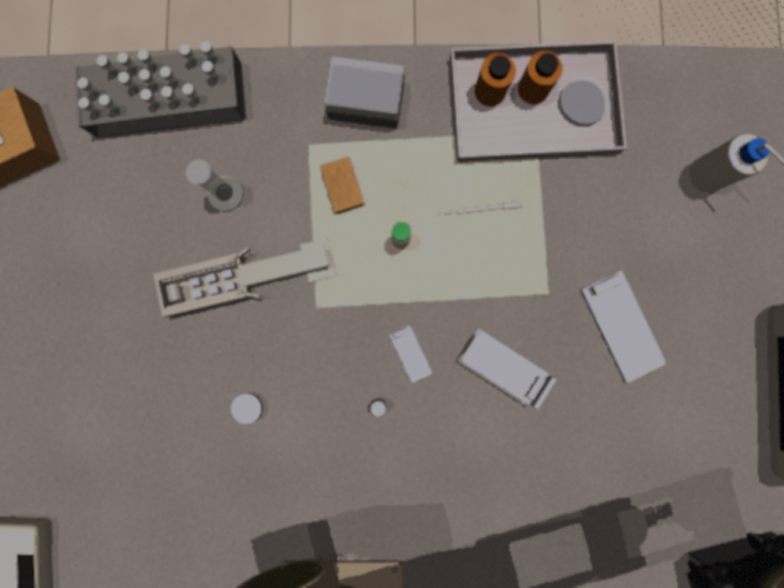

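View pics/scene.png

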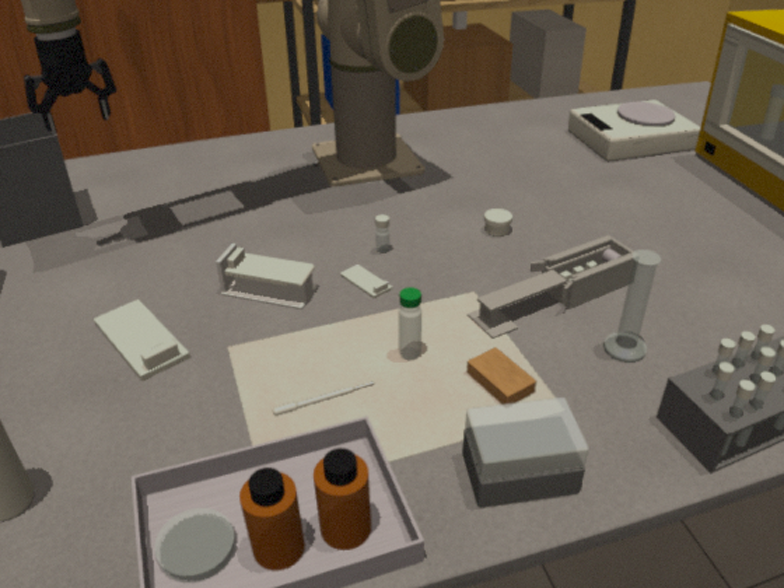

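The lid candidates in the top picture are a small one at (293,252), one on the stand at (360,263) and a large one at (445,235). The one on the stand is the middle-sized one and lies flat on the bar with the backstop behind its rib, so it fits. I'll confirm it in a crop and measure its axes.

```bash
python3 - <<'E'
from h import *
s=snapshot("top"); save(s,"crop.png",5,(270,215,410,305))
c=snapshot("scene")
for cam,S in(("top",s),("scene",c)):
  for lab,z in(("lid_mid",48),("lid_rib",66),("case",57),("stand",40)):
    for d in finder.trace(lab,cam)[:4]:
        m=d["mask"].astype(np.uint8); 
        if m.sum()<20: continue
        pts=np.argwhere(m)[:,::-1]
        W=np.array([atz(S,p.astype(float),z)[:2] for p in pts],np.float32)
        r=cv2.minAreaRect(W); u=np.linalg.svd(W-W.mean(0),full_matrices=False)[2][0]
        print(cam,lab,round(d["confidence"],2),pts.mean(0).round(),"rect",np.round(r[0],1),np.round(r[1],1),round(r[2],1),"pca",round(np.degrees(np.arctan2(u[1],u[0])),1))
E
```

```text
top lid_mid 0.83 [359. 262.] rect [ 452.3 -287. ] [146.7  64.1] 55.8 pca -123.7
top lid_mid 0.7 [445. 233.] rect [ 520.1 -494.7] [181.6  82.1] 24.4 pca -154.6
top lid_mid 0.68 [293. 252.] rect [ 476.9 -125.9] [90.3 41.3] 24.3 pca -154.2
top lid_rib 0.66 [382. 277.] rect [ 418.2 -337. ] [15.1 39.4] 56.9 pca 145.5
top lid_rib 0.53 [434. 202.] rect [ 592.5 -463.9] [17.1 56.8] 25.5 pca -67.2
top case 0.65 [167. 198.] rect [616.2 160.9] [ 86.8 309. ] 14.0 pca 102.4
top stand 0.62 [375. 274.] rect [ 446.8 -292.9] [164.5  67.5] 56.2 pca 64.9
scene lid_mid 0.81 [261. 201.] rect [ 538.  -141.5] [93.1 43.1] 24.5 pca 24.4
scene lid_mid 0.78 [101. 242.] rect [ 578.3 -499.1] [183.8  79.1] 24.3 pca 23.6
scene lid_mid 0.57 [192. 192.] rect [ 452.9 -290.9] [155.6  73.1] 53.4 pca 53.5
scene lid_rib 0.57 [114. 252.] rect [ 648.2 -468.2] [39.2 55.9] 23.1 pca -56.6
scene lid_rib 0.46 [271. 204.] rect [ 586.6 -129.2] [19.2 36.6] 43.9 pca -40.5
scene case 0.88 [400. 201.] rect [647.9 148.8] [132.1 355. ] 14.2 pca -70.7
```

View pics/crop.png

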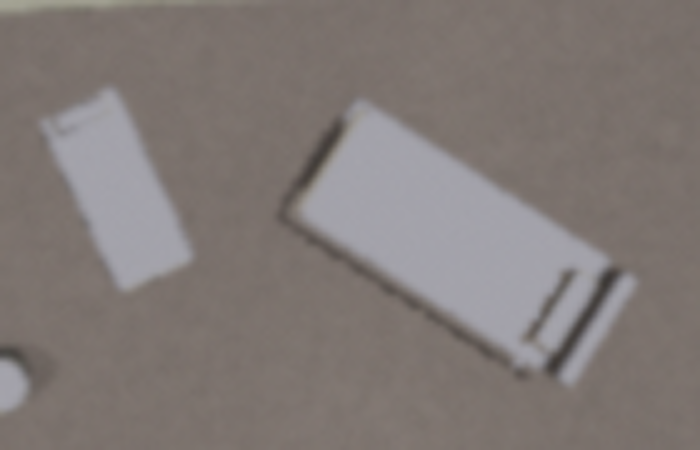

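```bash
python3 - <<'E'
from h import *
st=sense(); print({k:st[k] for k in("time","joint_pos","tool_pos","tcp_rot","ft_force","finger_gap")})
from scipy.spatial.transform import Rotation as R
print(R.from_euler("xyz",st["tcp_rot"],degrees=True).as_matrix().round(3))
s=snapshot("top"); save(s,"case.png",5,(100,165,250,235)); np.save("top.npy",s,allow_pickle=True)
c=snapshot("scene"); save(c,"case2.png",4,(330,160,470,250)); np.save("scene.npy",c,allow_pickle=True)
E
```

```text
{'time': 1.9, 'joint_pos': array([-7.56521959e+01,  7.47300031e+00,  8.52682868e+01, -7.35381471e-04,
        8.72622076e+01, -4.89579540e+00]), 'tool_pos': array([ 197.73855806, -566.470678  ,  231.26841344]), 'tcp_rot': array([-1.79996455e+02,  4.33605543e-04,  1.92436346e+01]), 'ft_force': array([-0.05174751,  0.02631638,  0.04013326]), 'finger_gap': 84.97274894815384}
[[ 0.944  0.33  -0.   ]
 [ 0.33  -0.944  0.   ]
 [-0.    -0.    -1.   ]]
```

View pics/case.png

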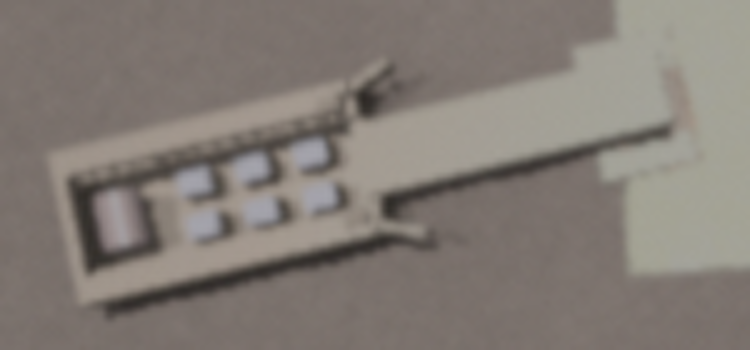

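View pics/case2.png

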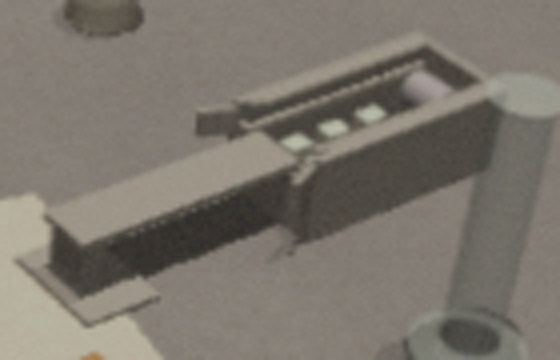

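```bash
python3 - <<'E'
from h import *
s=np.load("top.npy",allow_pickle=True).item(); c=np.load("scene.npy",allow_pickle=True).item()
T=lambda x,y,z:atz(s,(100+x/5-.4,165+y/5-.4),z)[:2]
Q=lambda x,y,z:atz(c,(330+x/4-.4,160+y/4-.4),z)[:2]
def L(n,a,b): d=b-a; print(n,a.round(1),b.round(1),"len",np.hypot(*d).round(1),"ang",np.degrees(np.arctan2(d[1],d[0])).round(1))
L("T top edge",T(350,80,57.5),T(48,155,57.5)); L("T low edge",T(385,235,57.5),T(85,305,57.5)); L("T end",T(48,155,57.5),T(85,305,57.5))
L("T tongue low",T(670,130,45),T(385,195,45)); L("T tongue up",T(575,70,45),T(400,112,45))
L("S tongue end",Q(50,215,45),Q(82,245,45)); L("S tongue R",Q(82,245,45),Q(296,162,45)); L("S tongue L",Q(50,215,45),Q(250,133,45))
L("S case L",Q(240,100,57.5),Q(420,33,57.5));L("S case R",Q(305,165,57.5),Q(490,85,57.5));L("S end",Q(420,33,57.5),Q(490,85,57.5))
E
```

```text
T top edge [652.5 170.2] [617.6 319.2] len 153.0 ang 103.2
T low edge [577.2 152.7] [544.5 299.8] len 150.8 ang 102.6
T end [617.6 319.2] [544.5 299.8] len 75.7 ang -165.2
T tongue low [627.8  16. ] [597.4 155.6] len 142.9 ang 102.3
T tongue up [657.7  62.5] [638.  148.5] len 88.2 ang 102.9
S tongue end [637.5  17.6] [668.   23.7] len 31.0 ang 11.4
S tongue R [668.   23.7] [632.9 172. ] len 152.4 ang 103.3
S tongue L [637.5  17.6] [598.2 160.3] len 148.0 ang 105.4
S case L [581.4 160.6] [546.5 303.4] len 146.9 ang 103.8
S case R [652.5 165.4] [611.6 312.6] len 152.8 ang 105.5
S end [546.5 303.4] [611.6 312.6] len 65.8 ang 8.1
```

The crop shows the middle lid with its rib in front of the backstop at about crop (550,320), and its nose to the upper left. In the case pictures, the channel axis runs at about 103° with the case centre at about (598,236), and both cameras agree on that. I'm moving above the lid.

send_rows([
  [[1.1, 1.2, -0.3], [0, 0, 0.1]],
  [[2.4, 2.6, -0.8], [0, 0, 0.2]],
  [[3.7, 4.0, -1.4], [0, 0, 0.3]],
  [[5.0, 5.4, -2.0], [0, 0, 0.4]],
  [[6.3, 6.8, -2.6], [0, 0, 0.5]],
  [[7.5, 8.2, -3.2], [0, 0, 0.6]],
  [[8.2, 9.0, -3.6], [0, 0, 0.64]],
  [[8.41, 9.22, -3.7], [0, 0, 0.64]],
  [[8.41, 9.22, -3.7], [0, 0, 0.64]],
], fingers=0, squeeze=40)

```text
time: 3.12
tool_pos: [450.1, -289.9, 120.4]
tcp_rot: [-180.0, 0.0, 55.9]
ft_force: [0.6, -0.1, -0.2]
finger_gap: 85.2
grip_force: 0.0
```

send_rows([
  [[0, 0, -1.2], [0, 0, 0]],
  [[0, 0, -2.4], [0, 0, 0]],
  [[0, 0, -3.1], [0, 0, 0]],
  [[0, 0, -3.35], [0, 0, 0]],
  [[0, 0, -3.35], [0, 0, 0]],
])

```text
time: 3.75
tool_pos: [449.8, -290.8, 20.3]
tcp_rot: [180.0, 0.0, 55.8]
ft_force: [0.9, 0.5, 0.2]
finger_gap: 85.4
grip_force: 0.0
```

send_rows([
  [[0, 0, 0], [0, 0, 0]],
  [[0, 0, 0], [0, 0, 0]],
  [[0, 0, 0], [0, 0, 0]],
  [[0, 0, 0], [0, 0, 0]],
  [[0, 0, 0], [0, 0, 0]],
  [[0, 0, 0], [0, 0, 0]],
], fingers=1, squeeze=40)

```text
time: 4.5
tool_pos: [450.9, -290.8, 21.4]
tcp_rot: [179.9, 0.0, 55.9]
ft_force: [-1.3, -1.5, 7.1]
finger_gap: 59.1
grip_force: 42.8
```

send_rows([
  [[0, 0, 0.5], [0, 0, 0]],
  [[0, 0, 1.5], [0, 0, 0]],
  [[0, 0, 3.0], [0, 0, 0]],
  [[0, 0, 4.5], [0, 0, 0]],
  [[0, 0, 5.0], [0, 0, 0]],
  [[0, 0, 5.0], [0, 0, 0]],
])

```text
time: 5.25
tool_pos: [450.6, -290.2, 170.9]
tcp_rot: [179.9, 0.0, 55.9]
ft_force: [-0.6, -0.3, -1.0]
finger_gap: 59.3
grip_force: 43.8
```

```bash
python3 - <<'E'
from h import *
st=sense(); print(st["time"],st["tool_pos"],st["ft_force"],st["finger_gap"],st["grip_force"])
s=snapshot("scene"); save(s,"lift.png",2,(120,60,400,300))
E
```

```text
5.25 [ 450.61768643 -290.21870129  170.88824607] [-0.6073229  -0.26265785 -1.03580805] 59.265409111454105 43.78981411457062
```

View pics/lift.png

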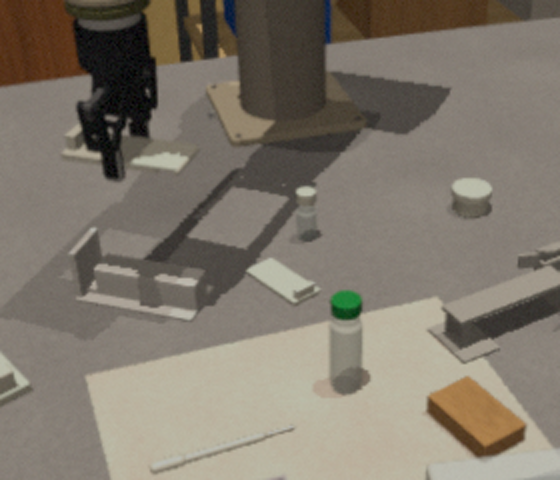

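The lid is level in the grip, and the stand is left empty at about (140,280). I'm carrying it above the tongue.

send_rows([
  [[0.5, 1.0, 0], [0, 0, 0.05]],
  [[1.3, 2.6, 0], [0, 0, 0.17]],
  [[2.2, 4.3, 0], [0, 0, 0.29]],
  [[3.1, 6.1, 0], [0, 0, 0.41]],
  [[4.0, 7.9, 0], [0, 0, 0.53]],
  [[4.9, 9.7, 0], [0, 0, 0.65]],
  [[5.6, 11.1, 0], [0, 0, 0.75]],
  [[6.0, 11.9, 0], [0, 0, 0.82]],
  [[6.16, 12.17, 0], [0, 0, 0.82]],
  [[6.16, 12.17, 0], [0, 0, 0.82]],
])

```text
time: 6.55
tool_pos: [633.9, 75.0, 167.9]
tcp_rot: [-179.8, -0.0, 102.8]
ft_force: [0.3, -0.7, -1.4]
finger_gap: 59.2
grip_force: 43.8
```

send_rows([
  [[0, 0, -1.0], [0, 0, 0]],
  [[0, 0, -2.5], [0, 0, 0]],
  [[0, 0, -3.6], [0, 0, 0]],
  [[0, 0, -4.0], [0, 0, 0]],
  [[0, 0, -4.0], [0, 0, 0]],
])

```text
time: 7.18
tool_pos: [634.1, 74.3, 49.3]
tcp_rot: [-179.9, -0.0, 102.8]
ft_force: [0.1, -0.1, -1.2]
finger_gap: 59.4
grip_force: 43.7
```

```bash
python3 - <<'E'
from h import *
st=sense(); print(st["time"],st["tool_pos"],st["tcp_rot"],st["ft_force"],st["finger_gap"],st["grip_force"])
s=snapshot("top"); save(s,"above.png",5,(120,150,270,240))
u=np.array([-.223,.975]); 
z=st["tool_pos"][2]-21+40
for l in("lid_mid","lid_rib"):
  for d in finder.pinpoint(l,"top")[:3]:
    p=np.array(d["at"])*[560,420]; print(l,round(d["confidence"],2),p,atz(s,p,z+(4 if l=="lid_mid" else 17)).round(1))
E
```

```text
7.175 [634.14535846  74.25909872  49.27553616] [-1.79906442e+02 -7.77434123e-03  1.02806387e+02] [ 0.06865283 -0.08083507 -1.23169818] 59.41141472460614 43.71960997581482
lid_mid 0.9 [205.688 185.01 ] [639.3  79.7  72.3]
lid_mid 0.64 [291.088 251.79 ] [ 479.6 -121.9   72.3]
lid_mid 0.61 [445.592 234.906] [ 515.5 -489.2   72.3]
lid_rib 0.61 [290.416 237.72 ] [ 512.8 -120.5   85.3]
lid_rib 0.57 [230.72  181.314] [646.   18.5  85.3]
lid_rib 0.48 [433.496 202.104] [ 592.9 -457.9   85.3]
```

View pics/above.png

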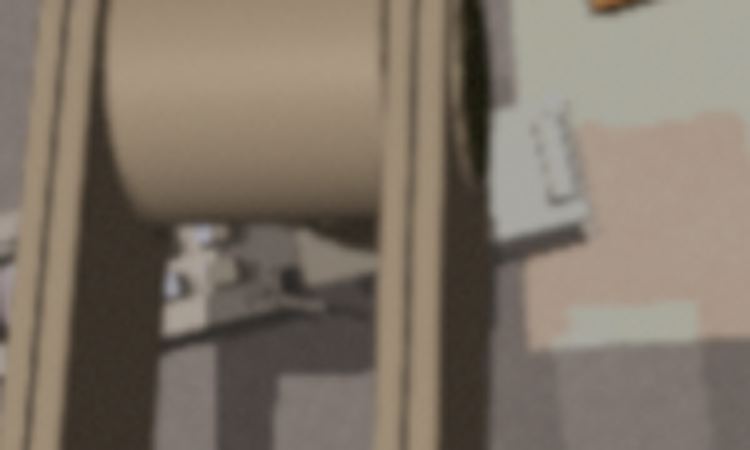

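The rear of the lid shows at crop (545,170) and is in line with the tongue. The rib fits case x ≈ -223. I'm lowering it.

send_rows([
  [[0, 0, -0.4], [0, 0, 0]],
  [[0, 0, -0.6], [0, 0, 0]],
  [[0, 0, -0.68], [0, 0, 0]],
  [[0, 0, -0.72], [0, 0, 0]],
  [[0, 0, -0.72], [0, 0, 0]],
])

```text
time: 7.95
tool_pos: [634.9, 75.3, 28.2]
tcp_rot: [180.0, -0.0, 102.9]
ft_force: [-0.6, -1.1, -0.4]
finger_gap: 59.1
grip_force: 43.8
```

send_rows([
  [[0, 0, -0.03], [0, 0, 0]],
  [[0, 0, -0.06], [0, 0, 0]],
  [[0, 0, -0.08], [0, 0, 0]],
  [[0, 0, -0.08], [0, 0, 0]],
])

```text
time: 8.45
tool_pos: [635.0, 75.2, 26.4]
tcp_rot: [180.0, 0.0, 102.9]
ft_force: [-2.8, 0.0, 4.8]
finger_gap: 59.0
grip_force: 44.3
```

send_rows([
  [[0, 0, 0], [0, 0, 0]],
  [[0, 0, 0], [0, 0, 0]],
  [[0, 0, 0], [0, 0, 0]],
  [[0, 0, 0], [0, 0, 0]],
  [[0, 0, 0], [0, 0, 0]],
], fingers=0)

```text
time: 9.07
tool_pos: [634.8, 75.2, 25.7]
tcp_rot: [-180.0, -0.0, 102.9]
ft_force: [0.5, 0.2, -0.3]
finger_gap: 85.7
grip_force: 0.0
```

send_rows([
  [[0, 0, 0.7], [0, 0, 0]],
  [[0, 0, 2.0], [0, 0, 0]],
  [[0, 0, 3.5], [0, 0, 0]],
  [[0, 0, 5], [0, 0, 0]],
  [[0.3, -1.5, 5.5], [0, 0, -0.15]],
  [[0.4, -2.3, 5.5], [0, 0, -0.33]],
  [[0.4, -2.3, 5.5], [0, 0, -0.51]],
  [[0.4, -2.3, 5.5], [0, 0, -0.69]],
  [[0.4, -2.3, 5.5], [0, 0, -0.87]],
  [[0.4, -2.3, 5.5], [0, 0, -1.05]],
])

```text
time: 10.32
tool_pos: [647.2, 6.1, 192.8]
tcp_rot: [179.9, -0.1, 42.4]
ft_force: [-0.3, 0.3, 0.3]
finger_gap: 85.3
grip_force: 0.0
```

send_rows([
  [[0, 0, 0], [0, 0, -0.18]],
  [[0, 0, 0], [0, 0, -0.36]],
  [[0, 0, 0], [0, 0, -0.52]],
  [[0, 0, 0], [0, 0, -0.52]],
])

```text
time: 10.82
tool_pos: [647.2, 6.2, 192.5]
tcp_rot: [180.0, -0.1, 13.0]
ft_force: [-0.6, 0.1, 0.3]
finger_gap: 85.4
grip_force: 0.0
```

```bash
python3 - <<'E'
from h import *
st=sense(); print(st["time"],st["tool_pos"],st["tcp_rot"],st["joint_pos"].round(1),st["finger_gap"])
u=np.array([-.223,.975]);n=np.array([.975,.223]);C=np.array([598,236.])
for cam in("scene","top"):
  s=snapshot(cam)
  if cam=="scene": save(s,"placed.png",4,(310,140,450,260))
  for l,z in(("lid_mid",49),("lid_rib",62)):
    for d in finder.pinpoint(l,cam)[:3]:
      p=np.array(d["at"])*[560,420]; w=atz(s,p,z)[:2]; print(cam,l,round(d["confidence"],2),p.round(),w.round(1),"case",((w-C)@u).round(1),((w-C)@n).round(1))
E
```

```text
10.825 [647.16701765   6.16858067 192.47027258] [ 1.79970692e+02 -9.19018454e-02  1.29942233e+01] [-4.  15.7 80.  -0.  84.2 73. ] 85.38758610710741
scene lid_mid 0.97 [261. 198.] [ 532.2 -138.6] case -350.5 -147.7
scene lid_mid 0.91 [ 95. 243.] [ 584.2 -508.3] case -722.6 -179.4
scene lid_mid 0.88 [372. 204.] [631.6  92.8] case -147.1 0.8
scene lid_rib 0.65 [114. 254.] [ 649.2 -469.7] case -699.5 -107.5
scene lid_rib 0.65 [272. 208.] [ 593.4 -131.1] case -356.9 -86.3
scene lid_rib 0.43 [346. 208.] [643.4  23.9] case -216.9 -3.0
top lid_mid 0.78 [444. 233.] [ 520.3 -493.1] case -693.5 -238.4
top lid_mid 0.72 [295. 255.] [ 471.6 -132.3] case -330.9 -205.4
top lid_mid 0.57 [206. 187.] [637.6  81.8] case -159.1 4.3
top lid_rib 0.52 [431. 201.] [ 597.6 -460.2] case -678.7 -155.6
top lid_rib 0.48 [288. 238.] [ 511.5 -115.1] case -323.0 -162.6
```

View pics/placed.png

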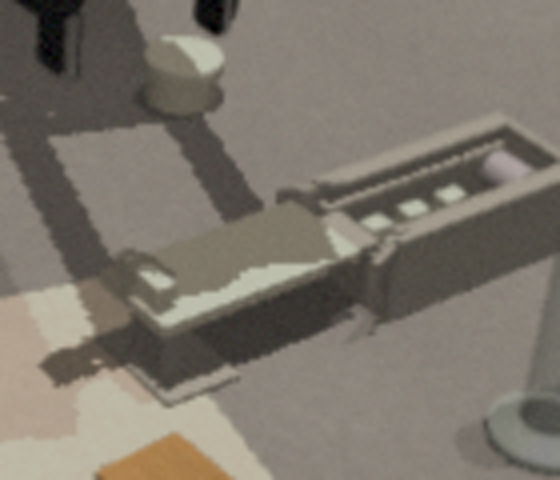

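The lid lies flat on the tongue, in line, with its nose at the guides near (330,225) in the crop and its rib outwards near (150,275). Next I grip the rib along the slide direction.

send_rows([
  [[0, 0.3, -1.2], [0, 0, 0]],
  [[0, 0.45, -2.8], [0, 0, 0]],
  [[0, 0.45, -4.0], [0, 0, 0]],
  [[0, 0.45, -4.45], [0, 0, 0]],
  [[0, 0.45, -4.53], [0, 0, 0]],
  [[0, 0.45, -4.53], [0, 0, 0]],
])

```text
time: 11.88
tool_pos: [648.2, 19.6, 56.8]
tcp_rot: [180.0, -0.1, 12.9]
ft_force: [0.0, 0.4, 0.6]
finger_gap: 85.0
grip_force: 0.0
```

send_rows([
  [[0, 0, 0], [0, 0, 0]],
  [[0, 0, 0], [0, 0, 0]],
  [[0, 0, 0], [0, 0, 0]],
  [[0, 0, 0], [0, 0, 0]],
  [[0, 0, 0], [0, 0, 0]],
  [[0, 0, 0], [0, 0, 0]],
  [[0, 0, 0], [0, 0, 0]],
  [[0, 0, 0], [0, 0, 0]],
], fingers=1, squeeze=40)

```text
time: 12.88
tool_pos: [647.0, 19.7, 55.2]
tcp_rot: [180.0, -0.0, 12.9]
ft_force: [-1.4, -0.1, 4.6]
finger_gap: 10.9
grip_force: 40.3
```

send_rows([
  [[-0.06, 0.24, 0], [0, 0, 0]],
  [[-0.11, 0.49, 0], [0, 0, 0]],
  [[-0.17, 0.73, 0], [0, 0, 0]],
  [[-0.22, 0.97, 0], [0, 0, 0]],
  [[-0.22, 0.97, 0], [0, 0, 0]],
])

```text
time: 13.5
tool_pos: [640.2, 50.2, 55.2]
tcp_rot: [-180.0, -0.0, 13.0]
ft_force: [-0.4, 1.0, 5.3]
finger_gap: 11.1
grip_force: 40.6
```

send_rows([
  [[-0.06, 0.24, 0.01], [0, 0, 0]],
  [[-0.11, 0.49, 0.02], [0, 0, 0]],
  [[-0.17, 0.73, 0.02], [0, 0, 0]],
  [[-0.22, 0.97, 0.02], [0, 0, 0]],
  [[-0.28, 1.22, 0.02], [0, 0, 0]],
  [[-0.33, 1.46, 0.02], [0, 0, 0]],
  [[-0.33, 1.46, 0.02], [0, 0, 0]],
])

```text
time: 14.38
tool_pos: [629.8, 93.6, 55.2]
tcp_rot: [-180.0, 0.0, 13.0]
ft_force: [-0.6, 1.4, -0.3]
finger_gap: 10.7
grip_force: 39.8
```

send_rows([
  [[-0.06, 0.24, 0], [0, 0, 0]],
  [[-0.11, 0.49, 0], [0, 0, 0]],
  [[-0.17, 0.73, 0], [0, 0, 0]],
  [[-0.22, 0.97, 0], [0, 0, 0]],
  [[-0.28, 1.22, 0], [0, 0, 0]],
  [[-0.33, 1.46, 0], [0, 0, 0]],
  [[-0.39, 1.7, 0], [0, 0, 0]],
  [[-0.39, 1.7, 0], [0, 0, 0]],
])

```text
time: 15.38
tool_pos: [618.4, 144.2, 55.5]
tcp_rot: [-180.0, 0.0, 13.0]
ft_force: [0.1, -0.7, -1.6]
finger_gap: 10.8
grip_force: 39.6
```

send_rows([
  [[-0.04, 0.16, 0], [0, 0, 0]],
  [[-0.07, 0.32, 0], [0, 0, 0]],
  [[-0.11, 0.49, 0], [0, 0, 0]],
  [[-0.15, 0.65, 0], [0, 0, 0]],
  [[-0.18, 0.78, 0], [0, 0, 0]],
  [[-0.18, 0.78, 0], [0, 0, 0]],
])

```text
time: 16.12
tool_pos: [614.1, 166.0, 56.1]
tcp_rot: [179.9, -0.1, 12.9]
ft_force: [1.3, -5.4, 0.6]
finger_gap: 10.9
grip_force: 40.1
```

send_rows([
  [[-0.02, 0.08, 0], [0, 0, 0]],
  [[-0.03, 0.15, 0], [0, 0, 0]],
  [[-0.05, 0.21, 0], [0, 0, 0]],
  [[-0.05, 0.21, 0], [0, 0, 0]],
])

```text
time: 16.62
tool_pos: [611.9, 173.9, 55.8]
tcp_rot: [-180.0, -0.0, 12.9]
ft_force: [1.5, 0.4, 0.5]
finger_gap: 10.8
grip_force: 40.0
```

send_rows([
  [[-0.01, 0.05, 0], [0, 0, 0]],
  [[-0.02, 0.1, 0], [0, 0, 0]],
  [[-0.02, 0.1, 0], [0, 0, 0]],
])

```text
time: 17.0
tool_pos: [610.9, 176.3, 55.3]
tcp_rot: [180.0, 0.0, 13.0]
ft_force: [0.1, -0.7, -1.0]
finger_gap: 10.7
grip_force: 39.8
```

send_rows([
  [[-0.01, 0.05, 0], [0, 0, 0]],
  [[-0.02, 0.1, 0], [0, 0, 0]],
  [[-0.02, 0.1, 0], [0, 0, 0]],
])

```text
time: 17.38
tool_pos: [611.1, 176.6, 55.5]
tcp_rot: [179.8, 0.0, 12.9]
ft_force: [2.5, -12.3, -0.1]
finger_gap: 10.9
grip_force: 40.1
```

send_rows([
  [[-0.01, 0.05, 0], [0, 0, 0]],
  [[-0.02, 0.1, 0], [0, 0, 0]],
  [[-0.02, 0.1, 0], [0, 0, 0]],
])

```text
time: 17.75
tool_pos: [611.2, 176.8, 55.7]
tcp_rot: [179.6, 0.0, 12.8]
ft_force: [2.9, -24.5, 2.6]
finger_gap: 11.6
grip_force: 40.4
```

The lid hit a firm end stop at 24 N after the ridge force dropped. I'm easing off, letting go and lifting clear.

send_rows([
  [[0.02, -0.1, 0], [0, 0, 0]],
  [[0.04, -0.17, 0], [0, 0, 0]],
  [[0.04, -0.17, 0], [0, 0, 0]],
])

```text
time: 18.12
tool_pos: [611.2, 176.5, 55.4]
tcp_rot: [179.9, 0.0, 12.9]
ft_force: [1.0, -6.0, -1.3]
finger_gap: 11.0
grip_force: 40.3
```

send_rows([
  [[0, 0, 0], [0, 0, 0]],
  [[0, 0, 0], [0, 0, 0]],
  [[0, 0, 0], [0, 0, 0]],
  [[0, 0, 0], [0, 0, 0]],
  [[0, 0, 0], [0, 0, 0]],
  [[0, 0, 0], [0, 0, 0]],
], fingers=0)

```text
time: 18.88
tool_pos: [611.1, 177.2, 55.5]
tcp_rot: [-180.0, -0.0, 12.9]
ft_force: [0.5, 0.2, -0.1]
finger_gap: 85.3
grip_force: 0.0
```

send_rows([
  [[0, 0, 0.7], [0, 0, 0]],
  [[0, 0, 2.0], [0, 0, 0]],
  [[0, 0, 3.5], [0, 0, 0]],
  [[0, 0, 5], [0, 0, 0]],
  [[0, -1.5, 6], [0, 0, 0]],
  [[0, -3.3, 6], [0, 0, 0]],
  [[0, -5, 6], [0, 0, 0]],
  [[0, -6.5, 6], [0, 0, 0]],
  [[0, -7, 6], [0, 0, 0]],
  [[0, -7, 6], [0, 0, 0]],
])

```text
time: 20.12
tool_pos: [611.3, -33.4, 236.7]
tcp_rot: [180.0, -0.1, 12.8]
ft_force: [-0.3, 0.1, 0.7]
finger_gap: 85.4
grip_force: 0.0
```

```bash
python3 - <<'E'
from h import *
st=sense(); print(st["time"],st["tool_pos"],st["ft_force"],st["finger_gap"])
u=np.array([-.223,.975]);n=np.array([.975,.223]);C=np.array([598,236.])
for cam in("top","scene"):
  s=snapshot(cam)
  if cam=="top": t=s["img"][165:235,100:250]
  else: b=s["img"][150:260,330:480]
  for l,z in(("lid_mid",49),("lid_rib",62)):
    for d in finder.pinpoint(l,cam)[:4]:
      p=np.array(d["at"])*[560,420]; w=atz(s,p,z)[:2]; print(cam,l,round(d["confidence"],2),"case",((w-C)@u).round(1),((w-C)@n).round(1))
im=np.vstack([t,b])[:,:,::-1]; cv2.imwrite("pics/end.png",cv2.resize(im,None,fx=3.3,fy=3.3,interpolation=cv2.INTER_CUBIC))
E
```

```text
20.125 [611.3464051  -33.42306189 236.67753759] [-0.31816737  0.13139973  0.683029  ] 85.43952274179705
top lid_mid 0.94 case -692.0 -242.3
top lid_mid 0.81 case 11.3 0.3
top lid_mid 0.66 case -329.7 -205.4
top lid_rib 0.74 case -689.5 -158.7
top lid_rib 0.45 case -320.2 -156.6
top lid_rib 0.18 case -81.4 141.1
scene lid_mid 0.89 case -351.6 -143.7
scene lid_mid 0.64 case -716.4 -189.4
scene lid_rib 0.59 case -352.6 -94.7
scene lid_rib 0.55 case -701.3 -108.8
scene lid_rib 0.53 case -51.8 -5.3
```

View pics/end.png

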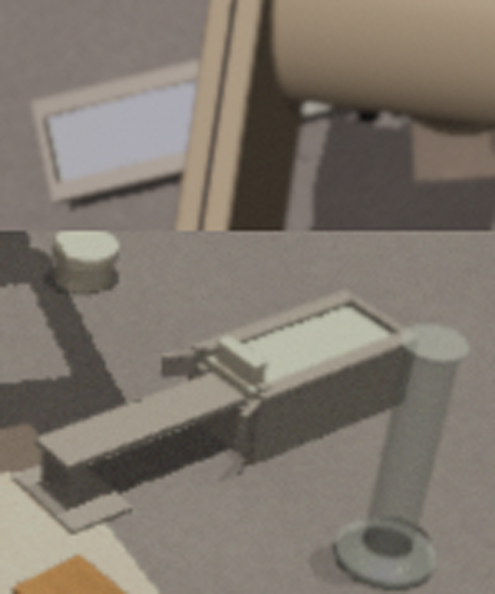

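The lid fills the channel up to the closed end. Its rib stands at the mouth near (240,360), the arm is clear, and the neighbouring things have not moved. I'm handing in.

```bash
python3 -c "
from bench import order; print(order.hand_in())"
```

```text
the job is handed in; nothing more can be done
None
```

The lid was laid on the tongue and let go, then taken by its rib and slid over the ridge to a firm end stop; the last pictures show it filling the channel, and the job was handed in at about 20 s with the arm clear.

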